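Return the check weights to their block

ROBOT

A 6-joint arm with a two-finger parallel gripper is mounted at the origin on the work surface. World frame = base frame: x ahead of the robot, y to its left, z up, the work surface at z = 0. Lengths are in m, angles in rad, forces in N, time in s.
With the tool pointing down it reaches from about 0.425 to 0.95 m from the base axis. Payload 3.5 kg.
Tool frame: the origin (TCP) lies at the very end of the fingers, on their centre line; the grasp point (between the pads) lies 19 mm behind it (ctrl.pinch_z is the distance from the TCP to the grasp point, in m); z points along the fingers, y is the line along which they close (so a half turn about z gives the same grasp; the last joint's range is limited). The gripper opens to 85 mm and grips with 20 to 120 N. Pads are 22 mm wide; open, the fingers measure 114 mm over their backs; the gripper's body (76 mm by 85 mm) begins 54 mm behind the grasp point. The pads swing forward as they close: fully open they stand 13 mm farther back than shut.
Start: joints at [-0.15, 0.286, 1.577, -0, 1.279, -0.15], TCP at [0.675, 0, 0.231] pointing down, gripper open.
Joint ranges: [-2.77, 2.77], [-0.9, 2.22], [0.21, 2.48], [-1.53, 4.67], [0.24, 2.81], [-2.84, 2.84]. Speed limits (rad/s): [2.79, 2.79, 3.14, 3.14, 3.14, 3.14].

INTERFACE

Orientations are given as a unit quaternion [x, y, z, w].
In Python, from plant import ctrl gives the robot as it stands. The module is installed in compiled form; this text tells all that it offers.
- The arm moves only by the shell command python3 -m crank 'ROWS' [OPENING] [FORCE]. ROWS is JSON, a list of rows, each a list of 6 numbers: the shift along the tool's x, y, z in cm, then the turn, a rotation vector about the tool's x, y, z in rad. In form: [[tx, ty, tz, rx, ry, rz], ...]. A call has 1 to 10 rows; each row is the pose to reach, as a shift and turn from the pose commanded when the call began, along the tool's axes at that moment; what a row does not reach only later rows make up. A row lasts 1/10 s, in which the tool goes at most 50 mm and 8.59 degrees, less where a joint would pass 70% of its speed; a pose out of reach is approached as far as the arm can. A call with a gripper value outside its range is refused whole. OPENING is the opening, from 0 (shut) to 1 (fully open), set as the call begins (- or left out, the last holds). The fingers move at their own pace and stop on an object; FORCE is the grip in N (left out, the last holds). Time passes only in rows, so rows that repeat a pose let the fingers close. It gives the time, the measured TCP pose, the force, the opening and the grip force at its end, in the units of the state.
- ctrl.get_state(): the state, without advancing time (a new reading comes with each control period).
- ctrl.read_camera(name): name is "scene" or "side" or "wrist"; returns (picture, depth): 384x512x3 uint8, blue, green, red; 384x512 float32, m along the optical axis (not along the pixel's ray), 0 where there is no reading.
- ctrl.camera_info(name): a dict with "K" (3x3 intrinsics, pixels), "origin" and "orientation" of the camera in the world. Camera axes: x right, y down, z forward; pixel columns grow to the right and rows downward; lengths in m; the calibration is good to about 2 mm. A picture is of the moment at which its call begins: read the wrist's pose just before it. camera_info takes no time and is no camera call; for the wrist camera it gives the pose at the moment of the call.
- ctrl.sign_off(): hands the job in; it is judged then, once.
The state is a dict: "time": time; "qpos": joint angles; "dq": joint speeds; "joint_efforts": joint torques, N m; "eef_pos": TCP position; "tcp_rot": TCP orientation; "contact_force": force on the tool from outside, world axes, zero at the start; "wrist_torque": the same for the moment, N m; "opening": opening from 0.0 (shut) to 1.0 (fully open); "finger_force": force on a finger pad.
Only numpy, scipy, OpenCV 4.12 (cv2) and the standard library are available. Lean on these libraries where they do the work, as an engineer would, in place of code of your own. Each camera call takes 0.05 s, during which the arm holds its last target. There are 200 camera calls.

TASK

The bench scale has been checked and its three steel weights are left standing on the bench: put them back into the dotted pockets of the wooden weight block in number order, the largest into pocket one first, then the middle one into pocket two, then the small one into pocket three. Lower each weight gently, without dropping it, so that it stands upright on its pocket's floor, and let go of it before taking the next. Keep the weights from tipping over, and leave the tiny weight in pocket four and the scale, pot, dish and brush where they are.

Things in the scene. Friction and masses are not known exactly. Their poses are not given: they have to be found in the camera images.
- block: Dark wooden block fixed to the bench, 80 mm (x) by 226 mm (y) by 30 mm tall, origin at the centre of its underside. Four round blind pockets, 12 mm deep, in a row along y, largest at +y, each 3 mm wider than its weight; the row lies 8 mm to +x of the centre line. 1 to 4 small pale dots on the top face, on the -x side of each pocket, give its number.
- pocket1 (a point): Centre of the floor of pocket 1 (1 dot), 43 mm diameter, for the 500 g weight, 12 mm below the block's top face; axes as the block's.
- pocket2 (a point): Centre of the floor of pocket 2 (2 dots), 33 mm diameter, for the 200 g weight, 12 mm below the block's top face; axes as the block's.
- pocket3 (a point): Centre of the floor of pocket 3 (3 dots), 27 mm diameter, for the 100 g weight, 12 mm below the block's top face; axes as the block's.
- pocket4 (a point): Centre of the floor of pocket 4 (4 dots), 22 mm diameter, for the 50 g weight, 12 mm below the block's top face; axes as the block's.
- w500: The largest weight. 500 g steel check weight: plain upright cylinder 40 mm diameter and 42 mm tall, with a short neck and a round knob (24 mm diameter) on top, 60 mm tall in all. Origin at the centre of its underside, z up its axis.
- w200: The middle-sized of the three weights on the bench. 200 g steel check weight: plain upright cylinder 30 mm diameter and 31 mm tall, with a short neck and a round knob (18 mm diameter) on top, 47 mm tall in all. Origin at the centre of its underside, z up its axis.
- w100: The smallest of the three weights on the bench. 100 g steel check weight: plain upright cylinder 24 mm diameter and 25 mm tall, with a short neck and a round knob (14 mm diameter) on top, 40 mm tall in all. Origin at the centre of its underside, z up its axis.
- w50: 50 g steel check weight: plain upright cylinder 19 mm diameter and 21 mm tall, with a short neck and a round knob (12 mm diameter) on top, 35 mm tall in all. Origin at the centre of its underside, z up its axis. It already stands in pocket 4 and stays there.
- scale: Bystander: flat black digital bench scale with a steel plate, 100 x 160 x 22 mm, origin under its centre.
- pot: Bystander: small white round pot with a metal lid, 46 mm diameter, 48 mm tall, origin under its centre.
- dish: Bystander: white ceramic bowl, 90 mm across, 30 mm tall, origin under its centre.
- brush: Bystander: bench brush lying flat.

How it is judged:
By the outcome, as a careful person would: the job done as asked, in the order asked, and still so for the second after the job is handed in, with the robot touching nothing.
It also fails if it takes over 70 s, if anything falls off the work surface, if the arm or the gripper's body presses on something with over 40 N, if the wrist force passes 120 N, or if a joint passes its speed limit or range.

## Working session

There is one attempt and no reset: what is moved stays moved. The work goes in short steps, Python scripts to look and compute and a shell command to move; the robot and the scene stay as the last step left them, time stands still between calls to the robot, and variables do not carry over. Pictures are saved under pics/ and viewed, at most 10 in all, crops included, and the job is handed in when it is done.

```bash
mkdir -p pics; python3 - <<'E'
from plant import ctrl
import cv2,numpy as np
s=ctrl.get_state();print(s)
print(ctrl.pinch_z)
for n in("scene","side","wrist"):
    i=ctrl.camera_info(n);print(n,i)
    p,d=ctrl.read_camera(n);np.savez(f'{n}0.npz',p=p,d=d,K=i['K'],o=i['origin'],q=i['orientation']);cv2.imwrite(f'pics/{n}0.png',p)
E
```

```text
{'time': 0.0, 'qpos': array([-1.50016228e-01,  2.87187911e-01,  1.57817971e+00,  1.04651173e-05,
        1.27855355e+00, -1.49972505e-01]), 'dq': array([ 0.00152263, -0.00053048,  0.00034779,  0.00053244,  0.00016369,
        0.00095648]), 'joint_efforts': array([-1.79628755e-04, -4.05981302e+01, -2.92628127e+01, -1.54224781e-04,
        5.81841552e-03,  3.74769741e-06]), 'eef_pos': array([6.74353509e-01, 1.18883938e-04, 2.29930854e-01]), 'tcp_rot': array([ 7.07122830e-01,  7.07089773e-01, -6.86959134e-04, -9.40005577e-04]), 'contact_force': array([ 0.03534445, -0.00734432, -0.32888941]), 'wrist_torque': array([ 0.04921947,  0.00623426, -0.02645374]), 'finger_force': 0.0, 'opening': 1.000176551377242}
0.0187
scene {'K': array([[486.44789628,   0.        , 250.34248445],
       [  0.        , 486.44789628, 187.87921809],
       [  0.        ,   0.        ,   1.        ]]), 'origin': array([ 1.17213477, -0.49367933,  1.22301516]), 'orientation': array([ 0.85740565,  0.43738659, -0.12011262, -0.24314908])}
side {'K': array([[348.75751534,   0.        , 262.08726135],
       [  0.        , 348.75751534, 185.54100268],
       [  0.        ,   0.        ,   1.        ]]), 'origin': array([0.47426764, 0.60986627, 0.69893499]), 'orientation': array([-0.09363296,  0.91363248, -0.39451032,  0.02949847])}
wrist {'K': array([[297.07202362,   0.        , 257.43332292],
       [  0.        , 297.07202362, 195.71384415],
       [  0.        ,   0.        ,   1.        ]]), 'origin': array([0.67459207, 0.07429082, 0.37196718]), 'orientation': array([ 9.88861813e-01,  5.40394715e-04, -9.09673549e-04,  1.48832777e-01])}
```

View pics/scene0.png

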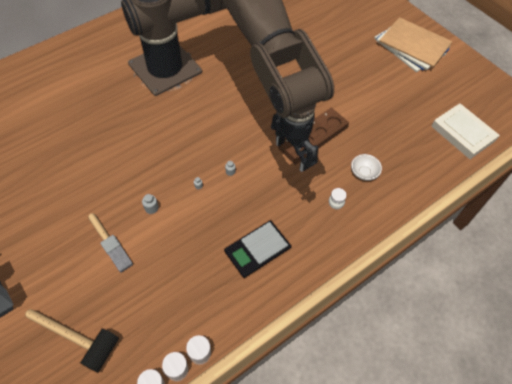

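View pics/wrist0.png

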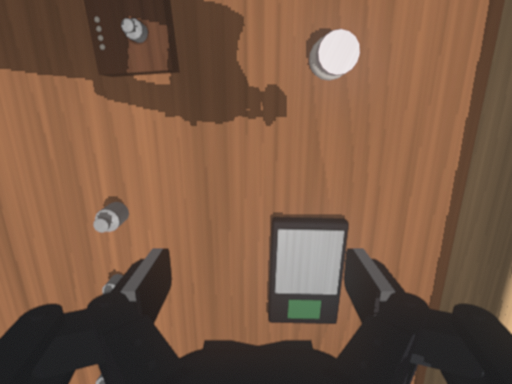

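The scene view shows the block under the gripper (about (325,130)). The weights stand at (150,203) large, (230,168) middle and (198,183) small. The wrist view shows w50 in pocket 4 at (133,30) and the block's -y edge near row 72. Next I get rough positions from depth.

```bash
cat > h.py <<'E'
import numpy as np,cv2
from scipy.spatial.transform import Rotation as R
from plant import ctrl
def snap(n,tag):
    s=ctrl.get_state();i=ctrl.camera_info(n);p,d=ctrl.read_camera(n)
    cv2.imwrite(f'pics/{tag}.png',p)
    v=dict(p=p,d=d,K=i['K'],o=i['origin'],q=i['orientation'],e=s['eef_pos'],r=s['tcp_rot'])
    np.savez(f'{tag}.npz',**v);return v
def ray(v,u,w,z):
    "pixel(s) -> world point on plane of height z"
    d=R.from_quat(v['q']).apply(np.stack([(np.asarray(u)-v['K'][0,2])/v['K'][0,0],(np.asarray(w)-v['K'][1,2])/v['K'][1,1],np.ones(np.shape(u))],-1))
    o=np.asarray(v['o']);return o+d*((z-o[2])/d[...,2])[...,None]
def cloud(v):
    H,W=v['d'].shape;u,w=np.meshgrid(np.arange(W),np.arange(H));d=v['d']
    c=np.stack([(u-v['K'][0,2])/v['K'][0,0]*d,(w-v['K'][1,2])/v['K'][1,1]*d,d],-1)
    P=R.from_quat(v['q']).apply(c.reshape(-1,3)).reshape(H,W,3)+v['o'];P[d==0]=np.nan;return P
def proj(v,X):
    c=R.from_quat(v['q']).inv().apply(np.atleast_2d(X)-v['o']);return c[:,:2]/c[:,2:]*v['K'][0,0]+v['K'][:2,2]
E
python3 - <<'E'
from h import *
for n in('scene0','side0','wrist0'):
    v=dict(np.load(n+'.npz'));P=cloud(v)
    m=((P[...,2]>.012)&(P[...,2]<.08)&(P[...,0]>.3)&(P[...,0]<1.1)&(abs(P[...,1])<.6)).astype(np.uint8)
    k,l,st,c=cv2.connectedComponentsWithStats(m)
    print(n,np.nanmedian(P[...,2]))
    for i in range(1,k):
        if st[i,4]>15:
            Q=P[l==i];print(st[i],Q.min(0).round(3),Q.max(0).round(3))
E
```

```text
scene0 -0.00016502578281474278
[309 107  40  40 881] [0.49  0.187 0.012] [0.58  0.339 0.039]
[433 115  49  42 736] [0.72  0.555 0.012] [0.882 0.6   0.039]
[279 138  21  24 213] [0.502 0.104 0.013] [0.586 0.138 0.037]
[352 154  30  26 400] [0.681 0.222 0.012] [0.77  0.311 0.036]
[226 160  10  14 107] [ 0.474 -0.077  0.012] [ 0.505 -0.045  0.053]
[ 213  160  299  224 1688] [ 0.97  -0.44   0.012] [0.972 0.599 0.08 ]
[194 177   8  10  65] [ 0.468 -0.178  0.013] [ 0.489 -0.153  0.043]
[329 188  17  20 249] [0.736 0.103 0.013] [0.779 0.146 0.055]
[142 194  16  18 214] [ 0.442 -0.336  0.013] [ 0.481 -0.296  0.065]
[ 89 213  43  58 732] [ 0.385 -0.486  0.012] [ 0.586 -0.444  0.026]
[ 224  220   68   57 2000] [ 0.691 -0.228  0.012] [ 0.794 -0.066  0.031]
[ 98 328  21  25 291] [ 0.703 -0.6    0.014] [ 0.76  -0.565  0.054]
[187 335  24  28 523] [ 0.854 -0.45   0.013] [ 0.908 -0.397  0.068]
[163 352  25  28 542] [ 0.853 -0.515  0.014] [ 0.909 -0.462  0.069]
[137 369  28  15 304] [ 0.855 -0.576  0.013] [ 0.899 -0.527  0.068]
side0 -0.0002246803809425324
[193  79   9  14  70] [ 0.936 -0.569  0.02 
[... 714 characters left out ...]
43   52  104 3795] [0.489 0.108 0.012] [0.581 0.338 0.054]
[151 271  43  38 810] [0.68  0.222 0.012] [0.767 0.31  0.033]
wrist0 -0.00025980101291830926
[  84    0   93   76 5973] [0.499 0.105 0.012] [0.583 0.179 0.054]
[ 443    0   69  313 9396] [ 0.938 -0.208  0.012] [0.942 0.179 0.08 ]
[ 310   29   50   51 1852] [0.732 0.102 0.012] [0.776 0.145 0.05 ]
[ 93 205  33  27 641] [ 0.473 -0.077  0.012] [ 0.503 -0.048  0.048]
[ 268  219   81  105 7531] [ 0.689 -0.228  0.012] [ 0.792 -0.067  0.024]
[102 279  17  15 133] [ 0.463 -0.169  0.012] [ 0.481 -0.156  0.038]
[427 368  20  16 219] [ 0.939 -0.344  0.012] [ 0.942 -0.296  0.049]
[ 96 374   9  10  55] [ 0.441 -0.311  0.031] [ 0.454 -0.298  0.044]
```

View pics/side0.png

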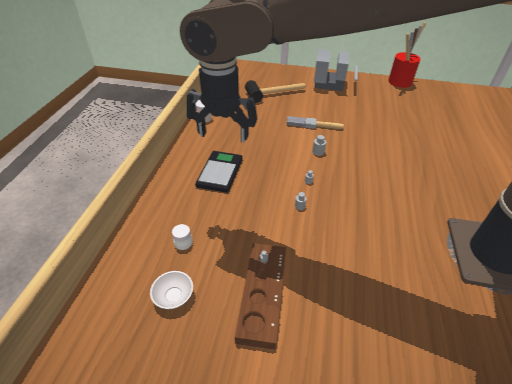

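The side view shows pocket 1 at about (253,323), w50 in pocket 4 at (264,257), and the weights at (320,146), (301,201) and (309,177), in line with the depth clusters. Next I hover over the block to measure the pockets closely.

```bash
python3 -m crank '[[4,-2.6,0,0,0,0],[8,-5.2,2,0,0,0],[12,-7.8,4,0,0,0],[16,-10.4,6,0,0,0],[20,-13,8,0,0,0],[20,-13,8,0,0,0],[20,-13,8,0,0,0],[20,-13,8,0,0,0],[20,-13,8,0,0,0]]'; python3 - <<'E'
from h import *
v=snap('wrist','blk');print(v['e'],v['r'],v['o'],v['q'],proj(v,[[.545,.30,.03],[.545,.13,.03]]))
E
```

```text
time: 1.05
eef_pos: [0.5467, 0.199, 0.1526]
tcp_rot: [0.708, 0.707, 0.001, 0.001]
contact_force: [-0.9, -0.2, 0.6]
opening: 1.0
finger_force: 0.0
[0.5466658  0.19897283 0.15255022] [0.70770929 0.70650268 0.00091476 0.00082439] [0.54632818 0.27317056 0.29444614] [ 9.88847008e-01 -6.45896470e-04  1.22951707e-03  1.48928393e-01] [[254.94989455  70.08773285]
 [255.52763374 255.08530522]]
```

View pics/blk.png

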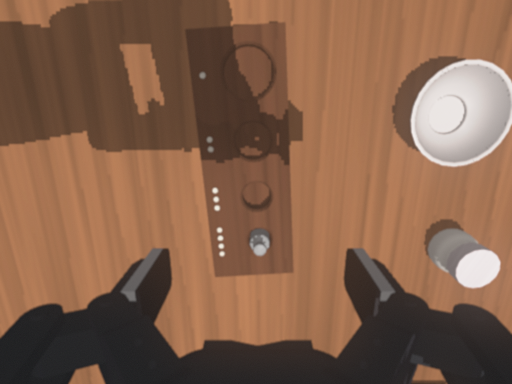

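The block is seen whole: pockets at about (248,72), (252,139) and (257,195), w50 at (260,241), and dots on the left. Depth will pick out the holes despite the shadow.

```bash
cat > holes.py <<'E'
from h import *
def holes(v,top=.030,thr=.005):
    P=cloud(v);H,W=v['d'].shape
    sel=(P[...,2]>.024)&(P[...,2]<.036)
    k,l,st,c=cv2.connectedComponentsWithStats(sel.astype(np.uint8))
    b=l==1+np.argmax(st[1:,4]);zt=np.median(P[b][:,2])
    hull=np.zeros((H,W),np.uint8);cv2.fillConvexPoly(hull,cv2.convexHull(np.argwhere(b)[:,::-1].astype(np.int32)),1)
    hole=(hull>0)&(P[...,2]<zt-thr)
    k,l,st,c=cv2.connectedComponentsWithStats(hole.astype(np.uint8))
    print('top z',zt.round(4));out=[]
    for i in range(1,k):
        if st[i,4]>120 and st[i,3]<3*st[i,2]<9*st[i,3]:
            cs,_=cv2.findContours((l==i).astype(np.uint8),0,1)
            q=cv2.convexHull(cs[0])[:,0].astype(np.float32);g=ray(v,q[:,0],q[:,1],top)[:,:2]
            m=np.zeros((H,W),np.uint8);cv2.fillConvexPoly(m,q.astype(np.int32),1)
            w,u=np.nonzero(m);G=ray(v,u.astype(float),w.astype(float),top)[:,:2]
            a=np.median(np.linalg.norm(g-G.mean(0),axis=1));out.append(G.mean(0))
            print('hole px',c[i].round(1),'xy',G.mean(0).round(4),'span',np.ptp(g,axis=0).round(4),'tool off (x=+y,y=+x) cm',((G.mean(0)-v['e'][:2])[::-1]*100).round(2))
    r=cv2.minAreaRect(np.float32(ray(v,*(np.argwhere(b)[:,::-1].T.astype(float)),top)[:,:2]*1000));print('block',r)
    return out
E
python3 - <<'E'
from holes import *
v=dict(np.load('blk.npz'));holes(v)
from scipy.optimize import least_squares
E
```

```text
top z 0.0292
hole px [248.1  71.6] xy [0.5393 0.2987] span [0.0414 0.0406] tool off (x=+y,y=+x) cm [ 9.97 -0.74]
hole px [252.7 140.2] xy [0.5428 0.2428] span [0.0309 0.0314] tool off (x=+y,y=+x) cm [ 4.38 -0.39]
hole px [256.4 194.8] xy [0.546  0.1925] span [0.0252 0.0253] tool off (x=+y,y=+x) cm [-0.65 -0.07]
block ((536.0907592773438, 220.66635131835938), (79.7657470703125, 225.29428100585938), 3.5691797733306885)
```

```bash
python3 -m crank '[[5,-0.4,0,0,0,0],[10,-0.7,0,0,0,0],[10,-0.7,0,0,0,0],[10,-0.7,0,0,0,0],[10,-0.7,0,0,0,0],[10,-0.7,0,0,0,0]]'; python3 - <<'E'
from holes import *
v=snap('wrist','p1');print(v['e'],v['r']);holes(v)
E
python3 -m crank '[[-5.8,-0.7,0,0,0,0],[-5.8,-0.3,0,0,0,0],[-5.8,0.4,0,0,0,0],[-5.8,0.4,0,0,0,0],[-5.8,0.4,0,0,0,0]]'; python3 - <<'E'
from holes import *
v=snap('wrist','p2');print(v['e'],v['r']);holes(v)
E
```

```text
time: 1.7
eef_pos: [0.5385, 0.2986, 0.1514]
tcp_rot: [0.708, 0.706, -0.0, 0.0]
contact_force: [0.4, -0.7, -0.3]
opening: 0.999
finger_force: 0.0
[0.53854841 0.29858155 0.1513727 ] [ 7.07852627e-01  7.06360139e-01 -7.02182911e-05  9.17444950e-05]
top z 0.0292
hole px [258.2 186.3] xy [0.5393 0.3004] span [0.0406 0.041 ] tool off (x=+y,y=+x) cm [0.18 0.07]
hole px [261.8 241.9] xy [0.5427 0.2443] span [0.0313 0.03  ] tool off (x=+y,y=+x) cm [-5.42  0.42]
hole px [264.8 286.5] xy [0.546  0.1941] span [0.0256 0.0237] tool off (x=+y,y=+x) cm [-10.44   0.74]
block ((535.724853515625, 227.8173828125), (79.76484680175781, 213.14450073242188), 3.5704140663146973)
time: 2.25
eef_pos: [0.5426, 0.2426, 0.1516]
tcp_rot: [0.707, 0.707, 0.0, 0.0]
contact_force: [-0.5, -0.4, 0.4]
opening: 1.001
finger_force: 0.0
[0.54258296 0.24255518 0.15160647] [7.07109338e-01 7.07104116e-01 3.86968220e-04 5.44898924e-05]
top z 0.0292
hole px [253.6 124.8] xy [0.5393 0.2996] span [0.0408 0.0413] tool off (x=+y,y=+x) cm [ 5.7  -0.33]
hole px [257.6 187.5] xy [0.5429 0.2434] span [0.0314 0.0315] tool off (x=+y,y=+x) cm [0.09 0.03]
hole px [260.8 237.3] xy [0.546  0.1932] span [0.0253 0.0244] tool off (x=+y,y=+x) cm [-4.93  0.34]
block ((536.1236572265625, 220.79396057128906), (79.76476287841797, 225.32044982910156), 3.5645594596862793)
```

```bash
python3 -m crank '[[-5,-1,-1.3,0,0,0],[-10,-2,-1.3,0,0,0],[-15,-3,-1.3,0,0,0],[-20,-4,-1.3,0,0,0],[-25,-5,-1.3,0,0,0],[-30,-6,-1.3,0,0,0],[-30,-6,-1.3,0,0,0],[-30,-6,-1.3,0,0,0],[-30,-6,-1.3,0,0,0]]'; cat > wt.py <<'E'
from h import *
def weights(v):
    P=cloud(v);z=P[...,2]
    k,l,st,c=cv2.connectedComponentsWithStats(((z>.012)&(z<.07)&(P[...,0]<.62)&(P[...,0]>.40)).astype(np.uint8))
    for i in range(1,k):
        if not 150<st[i,4]<6000: continue
        Q=P[l==i];zt=Q[:,2].max()
        h,r=min([(.042,60),(.031,47),(.025,40)],key=lambda a:abs(a[1]/1000-zt))
        A=Q[abs(Q[:,2]-h)<.0025][:,:2];K=Q[Q[:,2]>r/1000-.006][:,:2]
        if len(A)<20 or len(K)<5: continue
        ca,ra=cv2.minEnclosingCircle(np.float32(A*1000));ck,rk=cv2.minEnclosingCircle(np.float32(K*1000))
        print('px',c[i].round(0),'top z',zt.round(4),'body mm',np.round(ca,1),'r',round(ra,1),'knob',np.round(ck,1),'r',round(rk,1),'tool off cm',((np.array(ca)/1000-v['e'][:2])[::-1]*100).round(2))
E
python3 - <<'E'
from wt import *
v=snap('wrist','wA');print(v['e'],v['r']);weights(v)
E
```

```text
time: 3.2
eef_pos: [0.4823, -0.057, 0.1644]
tcp_rot: [0.707, 0.707, 0.0, -0.0]
contact_force: [-0.5, 0.0, -0.0]
opening: 1.0
finger_force: 0.0
[ 0.48227958 -0.05697793  0.16435599] [ 7.06825123e-01  7.07388260e-01  2.55334491e-04 -1.69263140e-04]
px [262. 189.] top z 0.0477 body mm [487.3 -62.8] r 15.0 knob [487.3 -62.7] r 9.0 tool off cm [-0.58  0.5 ]
px [250. 280.] top z 0.0398 body mm [ 473.8 -167.7] r 11.9 knob [ 474.3 -168.1] r 7.1 tool off cm [-11.07  -0.85]
```

```bash
python3 -m crank '[[-5,-0.5,0,0,0,0],[-10,-1,0,0,0,0],[-15,-1.5,0,0,0,0],[-20,-2,0,0,0,0],[-25.4,-2.2,0,0,0,0],[-25.4,-2.2,0,0,0,0],[-25.4,-2.2,0,0,0,0],[-25.4,-2.2,0,0,0,0]]'; python3 - <<'E'
from wt import *
v=snap('wrist','wB');print(v['e'],v['r']);weights(v)
E
```

```text
time: 4.05
eef_pos: [0.4606, -0.3099, 0.1638]
tcp_rot: [0.706, 0.708, 0.0, -0.001]
contact_force: [-0.0, 0.6, -0.9]
opening: 1.001
finger_force: 0.0
[ 0.46055874 -0.30994995  0.16377678] [ 7.06325939e-01  7.07886293e-01  2.45604909e-04 -7.77569675e-04]
px [273.  22.] top z 0.0407 body mm [ 473.5 -168.7] r 11.9 knob [ 473.7 -168.6] r 7.1 tool off cm [14.12  1.3 ]
px [254. 193.] top z 0.061 body mm [ 457.4 -317.8] r 19.9 knob [ 457.5 -317.8] r 11.9 tool off cm [-0.79 -0.31]
```

```bash
python3 -m crank '[[-0.8,-0.3,4,0,0,0],[-0.8,-0.3,8,0,0,0],[-0.8,-0.3,11,0,0,0],[-0.8,-0.3,13,0,0,0],[-0.8,-0.3,14.9,0,0,0],[-0.8,-0.3,14.9,0,0,0],[-0.8,-0.3,14.9,0,0,0],[-0.8,-0.3,14.9,0,0,0]]'
```

```text
time: 4.9
eef_pos: [0.4581, -0.32, 0.0169]
tcp_rot: [0.707, 0.708, 0.0, 0.001]
contact_force: [-0.6, -0.6, 0.7]
opening: 1.002
finger_force: 0.0
```

```bash
python3 - <<'E'
from h import *
C=dict(wrist0=(.675,0,.231),blk=(.545,.2,.151),p1=(.538,.3,.151),p2=(.542,.242,.151),wA=(.482,-.058,.164),wB=(.460,-.312,.164))
for n,c in C.items():
    v=np.load(n+'.npz'); o=v['o']-np.array(c); print(n,(o*1000).round(2),((v['o']-v['e'])*1000).round(2) if 'e' in v else '')
for k in range(6):
    s=ctrl.get_state();i=ctrl.camera_info('wrist');print((s['eef_pos']*1000).round(2),(i['origin']*1000).round(2),s['dq'].round(3));ctrl.read_camera('wrist')
E
```

```text
wrist0 [ -0.41  74.29 140.97] 
blk [  1.33  73.17 143.45] [ -0.34  74.2  141.9 ]
p1 [  0.58  72.83 142.27] [4.0000e-02 7.4250e+01 1.4189e+02]
p2 [  0.39  74.7  142.55] [ -0.19  74.15 141.94]
wA [8.0000e-02 7.5160e+01 1.4227e+02] [ -0.2   74.13 141.92]
wB [  0.38  76.05 141.79] [ -0.18  74.   142.02]
[ 458.11 -319.99   16.87] [ 457.63 -245.53  158.62] [-0.009 -0.003 -0.007 -0.001 -0.001  0.   ]
[ 458.08 -320.29   16.99] [ 457.61 -245.78  158.74] [-0.008 -0.001 -0.     0.001 -0.004 -0.001]
[ 458.01 -320.42   16.96] [ 457.52 -245.92  158.67] [-0.005  0.004  0.003 -0.002 -0.002  0.   ]
[ 457.82 -320.45   16.75] [ 457.4  -245.98  158.51] [-0.006  0.006  0.004  0.    -0.002  0.   ]
[ 457.61 -320.4    16.51] [ 457.26 -245.99  158.29] [-0.003  0.005  0.003  0.001 -0.     0.002]
[ 457.42 -320.36   16.25] [ 457.14 -245.98  158.06] [-0.003  0.006  0.002 -0.    -0.    -0.001]
```

```bash
python3 -m crank '[[0.2,0,0,0,0,0],[0.2,0,0,0,0,0],[0.2,0,0,0,0,0],[0.2,0,0,0,0,0],[0.2,0,0,0,0,0]]'; python3 -m crank '[[0,0,0,0,0,0],[0,0,0,0,0,0],[0,0,0,0,0,0],[0,0,0,0,0,0],[0,0,0,0,0,0],[0,0,0,0,0,0],[0,0,0,0,0,0],[0,0,0,0,0,0]]' 0 40
```

```text
time: 5.7
eef_pos: [0.457, -0.318, 0.0153]
tcp_rot: [0.707, 0.707, -0.0, -0.0]
contact_force: [0.2, -0.7, -0.4]
opening: 0.997
finger_force: 0.0
time: 6.5
eef_pos: [0.4575, -0.3182, 0.0156]
tcp_rot: [0.707, 0.707, 0.0, 0.001]
contact_force: [2.4, -0.8, 0.3]
opening: 0.453
finger_force: 41.3
```

```bash
python3 -m crank '[[0,0,-1,0,0,0],[0,0,-3,0,0,0],[0,0,-6,0,0,0],[0,0,-9,0,0,0],[0,0,-11,0,0,0],[0,0,-11,0,0,0],[3,0.4,-11,0,0,0],[7,1,-11,0,0,0],[11,1.5,-11,0,0,0],[15,2,-11,0,0,0]]';python3 -m crank '[[4,0.5,0,0,0,0],[8,1,0,0,0,0],[12,1.6,0,0,0,0],[16,2.1,0,0,0,0],[20,2.6,0,0,0,0],[24,3.2,0,0,0,0],[28,3.8,0,0,0,0],[32,4.4,0,0,0,0],[36,5,0,0,0,0],[40,5.6,0,0,0,0]]';python3 -m crank '[[3,0.3,0,0,0,0],[5,0.5,0,0,0,0],[6.8,0.6,0,0,0,0],[6.8,0.6,0,0,0,0],[6.8,0.6,0,0,0,0],[6.8,0.6,0,0,0,0],[6.8,0.6,0,0,0,0],[6.8,0.6,0,0,0,0]]'
python3 - <<'E'
from h import *
v=snap('wrist','c1');print(v['e'],v['r'])
E
```

```text
time: 7.5
eef_pos: [0.4748, -0.1657, 0.1226]
tcp_rot: [0.707, 0.707, -0.001, -0.003]
contact_force: [0.2, -0.2, -5.4]
opening: 0.45
finger_force: 41.3
time: 8.5
eef_pos: [0.5308, 0.233, 0.1224]
tcp_rot: [0.707, 0.707, -0.003, -0.001]
contact_force: [0.3, -0.5, -5.5]
opening: 0.454
finger_force: 41.3
time: 9.3
eef_pos: [0.5391, 0.2992, 0.1254]
tcp_rot: [0.708, 0.707, -0.0, 0.0]
contact_force: [0.0, 0.2, -4.5]
opening: 0.448
finger_force: 41.3
[0.5390918  0.29924475 0.12535571] [ 7.07521046e-01  7.06692269e-01 -7.98927509e-05  1.12013253e-05]
```

View pics/c1.png

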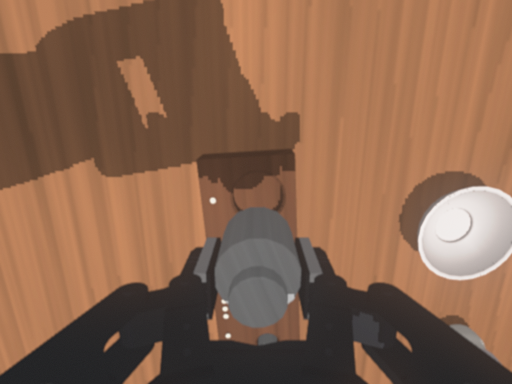

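The weight is held upright in the view (body about (258,260)), with pocket 1's rim just beyond it at (257,192). I lower it to just above the block and let the arm settle.

```bash
python3 -m crank '[[0,0,3,0,0,0],[0,0,5.5,0,0,0],[0,0,7.3,0,0,0],[0,0,7.3,0,0,0],[0,0,7.3,0,0,0],[0,0,7.3,0,0,0],[0,0,7.3,0,0,0],[0,0,7.3,0,0,0],[0,0,7.3,0,0,0]]'
python3 - <<'E'
from h import *
v=snap('wrist','c2');print(v['e'],v['r'])
P=cloud(v);z=P[...,2]
# held body: top annulus expected height
hb=v['e'][2]-.0154+.042
A=P[(abs(z-hb)<.003)&(np.hypot(P[...,0]-v['e'][0],P[...,1]-v['e'][1])<.024)][:,:2]
print('body top',hb,cv2.minEnclosingCircle(np.float32(A*1000)),len(A),v['e']*1000)
K=P[(abs(z-hb-.018)<.004)&(np.hypot(P[...,0]-v['e'][0],P[...,1]-v['e'][1])<.024)][:,:2];print('knob',cv2.minEnclosingCircle(np.float32(K*1000)))
E
```

```text
time: 10.25
eef_pos: [0.5394, 0.3002, 0.0531]
tcp_rot: [0.707, 0.707, 0.001, 0.0]
contact_force: [0.9, -0.4, -4.9]
opening: 0.447
finger_force: 41.6
[0.53936356 0.30020657 0.05311857] [7.07092064e-01 7.07121235e-01 5.58787564e-04 2.46949453e-04]
body top 0.0797185651735926 ((539.4220581054688, 301.5468444824219), 23.365442276000977) 3284 [539.36355733 300.20656962  53.11856517]
knob ((539.3548583984375, 303.93389892578125), 22.529447555541992)
```

```bash
python3 -m crank '[[0,0,0.3,0,0,0],[0,0,0.6,0,0,0],[0,0,0.8,0,0,0],[0,0,1.0,0,0,0],[0,0,1.2,0,0,0],[0,0,1.4,0,0,0],[0,0,1.6,0,0,0],[0,0,1.7,0,0,0],[0,0,1.7,0,0,0],[0,0,1.7,0,0,0]]'
```

```text
time: 11.3
eef_pos: [0.5391, 0.3001, 0.0354]
tcp_rot: [0.707, 0.707, 0.0, 0.0]
contact_force: [0.2, -0.7, -5.2]
opening: 0.449
finger_force: 41.6
```

```bash
python3 -m crank '[[0,0,0.05,0,0,0],[0,0,0.1,0,0,0],[0,0,0.15,0,0,0],[0,0,0.15,0,0,0],[0,0,0.15,0,0,0],[0,0,0.15,0,0,0]]'
```

```text
time: 11.9
eef_pos: [0.539, 0.3, 0.0339]
tcp_rot: [0.707, 0.707, 0.0, 0.0]
contact_force: [-0.2, -0.1, -4.7]
opening: 0.448
finger_force: 41.6
```

```bash
python3 -m crank '[[0,0,0.05,0,0,0],[0,0,0.05,0,0,0],[0,0,0.1,0,0,0],[0,0,0.1,0,0,0],[0,0,0.1,0,0,0],[0,0,0.1,0,0,0]]'
```

```text
time: 12.5
eef_pos: [0.5391, 0.3001, 0.0336]
tcp_rot: [0.707, 0.707, 0.0, 0.0]
contact_force: [-2.8, -1.0, 3.3]
opening: 0.446
finger_force: 42.4
```

Contact with the floor is felt at the expected height, so I release and retreat.

```bash
python3 -m crank '[[0,0,0,0,0,0],[0,0,0,0,0,0],[0,0,0,0,0,0],[0,0,0,0,0,0],[0,0,0,0,0,0]]' 1; python3 -m crank '[[0,0,-1,0,0,0],[0,0,-3,0,0,0],[0,0,-6,0,0,0],[0,0,-10,0,0,0],[0,0,-13,0,0,0],[0,0,-13,0,0,0],[0,0,-13,0,0,0],[0,0,-13,0,0,0]]'; python3 - <<'E'
from h import *
v=snap('wrist','d1');print(v['e'],v['r'])
P=cloud(v);z=P[...,2];n=(np.hypot(P[...,0]-.539,P[...,1]-.3)<.04)
for h in (.060,.078):
    A=P[n&(abs(z-h)<.003)][:,:2];print(h,len(A),cv2.minEnclosingCircle(np.float32(A*1000)))
E
```

```text
time: 13.0
eef_pos: [0.5392, 0.3001, 0.0329]
tcp_rot: [0.707, 0.707, 0.0, 0.0]
contact_force: [-0.2, 0.5, -0.2]
opening: 0.997
finger_force: 0.0
time: 13.8
eef_pos: [0.5381, 0.2997, 0.1615]
tcp_rot: [0.707, 0.707, -0.001, -0.001]
contact_force: [-0.2, -0.7, -0.4]
opening: 1.002
finger_force: 0.0
[0.53807025 0.29970572 0.16152885] [ 7.07114509e-01  7.07098014e-01 -1.09340350e-03 -5.23140806e-04]
0.06 876 ((539.2222290039062, 300.15960693359375), 20.00318717956543)
0.078 649 ((539.198974609375, 300.3209228515625), 11.91771125793457)
```

w500 stands upright on the pocket floor: body top at z=60 mm, knob concentric with the body. Now the middle weight.

```bash
python3 -m crank '[[-5,-0.7,0.7,0,0,0],[-10,-1.4,0.7,0,0,0],[-15,-2.1,0.7,0,0,0],[-20,-2.8,0.7,0,0,0],[-25,-3.5,0.7,0,0,0],[-30,-4.3,0.7,0,0,0],[-34,-5,0.7,0,0,0],[-36.3,-5.2,0.7,0,0,0],[-36.3,-5.2,0.7,0,0,0],[-36.3,-5.2,0.7,0,0,0]]'; python3 -m crank '[[0,0,0,0,0,0],[0,0,0,0,0,0],[0,0,0,0,0,0]]'; python3 - <<'E'
from wt import *
v=snap('wrist','wC');print(v['e'],v['r']);weights(v)
E
```

```text
time: 14.85
eef_pos: [0.4863, -0.0629, 0.1546]
tcp_rot: [0.708, 0.707, -0.0, -0.001]
contact_force: [0.1, 0.1, -0.0]
opening: 1.001
finger_force: 0.0
time: 15.15
eef_pos: [0.487, -0.062, 0.1557]
tcp_rot: [0.706, 0.708, -0.0, -0.0]
contact_force: [-0.5, -0.0, -0.1]
opening: 1.001
finger_force: 0.0
[ 0.48701971 -0.06195501  0.15565035] [ 7.06488912e-01  7.07724083e-01 -5.31504486e-05 -1.92860437e-04]
px [258. 186.] top z 0.0479 body mm [487.4 -62.7] r 14.9 knob [487.4 -62.6] r 9.0 tool off cm [-0.08  0.03]
px [245. 281.] top z 0.04 body mm [ 473.9 -167.9] r 11.9 knob [ 474.2 -168.3] r 7.0 tool off cm [-10.59  -1.31]
```

```bash
python3 -m crank '[[0,0,4,0,0,0],[0,0,8,0,0,0],[0,0,11,0,0,0],[0,0,13,0,0,0],[0,0,14.1,0,0,0],[0,0,14.1,0,0,0],[0,0,14.1,0,0,0],[0,0,14.1,0,0,0],[0,0,14.1,0,0,0],[0,0,14.1,0,0,0]]'; python3 -m crank '[[0,0,0,0,0,0],[0,0,0,0,0,0],[0,0,0,0,0,0],[0,0,0,0,0,0],[0,0,0,0,0,0]]'; python3 -m crank '[[0,0,0,0,0,0],[0,0,0,0,0,0],[0,0,0,0,0,0],[0,0,0,0,0,0],[0,0,0,0,0,0],[0,0,0,0,0,0],[0,0,0,0,0,0],[0,0,0,0,0,0]]' 0 30
```

```text
time: 16.2
eef_pos: [0.4877, -0.0632, 0.0158]
tcp_rot: [0.707, 0.707, 0.0, 0.001]
contact_force: [0.0, -0.1, 0.5]
opening: 1.001
finger_force: 0.0
time: 16.7
eef_pos: [0.4869, -0.063, 0.0148]
tcp_rot: [0.707, 0.707, -0.0, -0.0]
contact_force: [-0.4, -0.2, 0.3]
opening: 0.999
finger_force: 0.0
time: 17.5
eef_pos: [0.4873, -0.063, 0.0151]
tcp_rot: [0.707, 0.707, 0.0, 0.0]
contact_force: [0.2, -0.2, 2.5]
opening: 0.329
finger_force: 29.9
```

```bash
python3 -m crank '[[0,0,-1,0,0,0],[0,0,-3,0,0,0],[0,0,-6,0,0,0],[0,0,-9,0,0,0],[0,0,-11,0,0,0],[0,0,-11,0,0,0],[4,0.7,-11,0,0,0],[8,1.4,-11,0,0,0],[12,2.1,-11,0,0,0],[16,2.8,-11,0,0,0]]';python3 -m crank '[[4,0.7,0,0,0,0],[8,1.4,0,0,0,0],[11,2.1,0,0,0,0],[13.5,2.6,0,0,0,0],[14.6,2.8,0,0,0,0],[14.6,2.8,0,0,0,0],[14.6,2.8,3,0,0,0],[14.6,2.8,6,0,0,0],[14.6,2.8,7.3,0,0,0],[14.6,2.8,7.3,0,0,0]]';python3 -m crank '[[0,0,0,0,0,0],[0,0,0,0,0,0],[0,0,0,0,0,0],[0,0,0,0,0,0],[0,0,0,0,0,0],[0,0,0,0,0,0]]'
```

```text
time: 18.5
eef_pos: [0.5136, 0.0984, 0.1229]
tcp_rot: [0.707, 0.707, -0.001, -0.001]
contact_force: [-0.8, -0.5, -1.4]
opening: 0.331
finger_force: 30.0
time: 19.5
eef_pos: [0.5406, 0.2413, 0.0488]
tcp_rot: [0.708, 0.707, -0.003, -0.002]
contact_force: [-0.6, -0.7, -2.7]
opening: 0.337
finger_force: 30.0
time: 20.1
eef_pos: [0.5431, 0.2431, 0.0521]
tcp_rot: [0.707, 0.707, 0.0, 0.0]
contact_force: [-0.5, -0.3, -2.9]
opening: 0.338
finger_force: 30.1
```

```bash
python3 - <<'E'
from h import *
v=snap('wrist','c3');print(v['e'])
E
```

```text
[0.54307935 0.24312156 0.05212226]
```

View pics/c3.png

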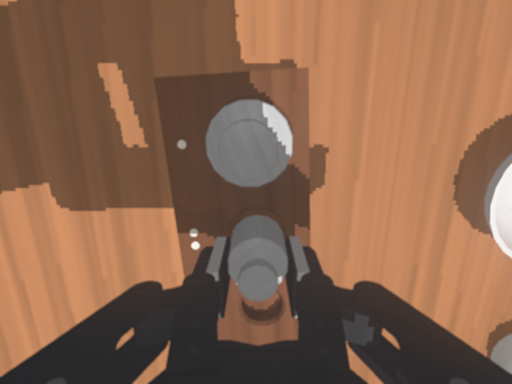

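w500 sits in pocket 1 (250,142), and w200 is held upright over pocket 2 (258,245), beside the two dots at (194,238).

```bash
python3 -m crank '[[0,0,0.3,0,0,0],[0,0,0.6,0,0,0],[0,0,0.8,0,0,0],[0,0,1.0,0,0,0],[0,0,1.2,0,0,0],[0,0,1.4,0,0,0],[0,0,1.6,0,0,0],[0,0,1.7,0,0,0],[0,0,1.7,0,0,0],[0,0,1.7,0,0,0]]';python3 -m crank '[[0,0,0.05,0,0,0],[0,0,0.1,0,0,0],[0,0,0.15,0,0,0],[0,0,0.15,0,0,0],[0,0,0.15,0,0,0],[0,0,0.15,0,0,0]]'
```

```text
time: 21.15
eef_pos: [0.543, 0.2431, 0.0349]
tcp_rot: [0.707, 0.707, 0.0, 0.0]
contact_force: [-0.1, 0.4, -1.5]
opening: 0.332
finger_force: 30.1
time: 21.75
eef_pos: [0.543, 0.243, 0.0333]
tcp_rot: [0.707, 0.707, 0.0, 0.0]
contact_force: [0.5, 0.8, -1.4]
opening: 0.334
finger_force: 30.1
```

```bash
python3 -m crank '[[0,0,0.05,0,0,0],[0,0,0.05,0,0,0],[0,0,0.1,0,0,0],[0,0,0.1,0,0,0],[0,0,0.1,0,0,0],[0,0,0.1,0,0,0]]'
```

```text
time: 22.35
eef_pos: [0.5431, 0.2431, 0.0331]
tcp_rot: [0.707, 0.707, 0.0, 0.0]
contact_force: [-2.6, -0.9, 5.2]
opening: 0.333
finger_force: 30.7
```

```bash
python3 -m crank '[[0,0,0,0,0,0],[0,0,0,0,0,0],[0,0,0,0,0,0],[0,0,0,0,0,0],[0,0,0,0,0,0]]' 1; python3 -m crank '[[0,0,-1,0,0,0],[0,0,-3,0,0,0],[0,0,-6,0,0,0],[0,0,-10,0,0,0],[0,0,-12,0,0,0],[0,0,-12,0,0,0],[0,0,-12,0,0,0],[0,0,-12,0,0,0]]'; python3 - <<'E'
from holes import *
v=snap('wrist','d2');print(v['e'],v['r'])
P=cloud(v);z=P[...,2]
for c,hs in (((.539,.300),(.060,.078)),((.543,.243),(.049,.065))):
  n=(np.hypot(P[...,0]-c[0],P[...,1]-c[1])<.03)
  for h in hs:
    A=P[n&(abs(z-h)<.003)][:,:2];print(h,len(A),cv2.minEnclosingCircle(np.float32(A*1000)))
holes(v)
E
python3 -m crank '[[-5,0.2,0,0,0,0],[-5,0.3,0,0,0,0],[-5,0.3,0,0,0,0],[-5,0.3,0,0,0,0],[-5,0.3,0,0,0,0]]'; python3 - <<'E'
from holes import *
v=snap('wrist','p3');print(v['e'],v['r']);holes(v)
E
```

```text
time: 22.85
eef_pos: [0.543, 0.243, 0.0322]
tcp_rot: [0.707, 0.707, 0.0, 0.0]
contact_force: [-0.2, 0.1, 0.2]
opening: 1.003
finger_force: 0.0
time: 23.65
eef_pos: [0.5418, 0.2427, 0.1505]
tcp_rot: [0.707, 0.707, -0.001, -0.001]
contact_force: [-0.2, -0.4, -0.6]
opening: 0.999
finger_force: 0.0
[0.54176168 0.24269185 0.15045021] [ 0.70712435  0.70708724 -0.00144118 -0.00084688]
0.06 1218 ((539.1949462890625, 299.8987731933594), 19.84316635131836)
0.078 879 ((539.261962890625, 299.91632080078125), 11.889941215515137)
0.049 504 ((543.09814453125, 243.64108276367188), 14.827759742736816)
0.065 355 ((543.0006103515625, 243.57928466796875), 8.922773361206055)
top z 0.0292
hole px [262.  237.9] xy [0.5458 0.193 ] span [0.0252 0.0244] tool off (x=+y,y=+x) cm [-4.97  0.41]
block ((536.11474609375, 220.80917358398438), (79.76428985595703, 225.28150939941406), 3.573171615600586)
time: 24.2
eef_pos: [0.5457, 0.1937, 0.1518]
tcp_rot: [0.707, 0.707, -0.0, -0.0]
contact_force: [-0.4, 0.3, -0.9]
opening: 1.001
finger_force: 0.0
[0.54566868 0.19371638 0.15182712] [ 7.06813183e-01  7.07400114e-01 -3.05856570e-04 -3.30566763e-04]
top z 0.0292
hole px [253.3  84.7] xy [0.5415 0.2874] span [0.0396 0.0201] tool off (x=+y,y=+x) cm [ 9.36 -0.42]
hole px [257.9 189.6] xy [0.546  0.1925] span [0.0259 0.024 ] tool off (x=+y,y=+x) cm [-0.12  0.03]
block ((536.0826416015625, 220.6428985595703), (79.76174926757812, 225.3114013671875), 3.5722672939300537)
```

```bash
python3 -m crank '[[-5,-1,0,0,0,0],[-10,-2,0,0,0,0],[-15,-3,0,0,0,0],[-20,-4,0,0,0,0],[-25,-5,0,0,0,0],[-30,-6,0,0,0,0],[-34,-7,0,0,0,0],[-36.1,-7.2,0.5,0,0,0],[-36.1,-7.2,0.5,0,0,0],[-36.1,-7.2,0.5,0,0,0]]'; python3 -m crank '[[0,0,0,0,0,0],[0,0,0,0,0,0],[0,0,0,0,0,0]]'; python3 - <<'E'
from wt import *
v=snap('wrist','wD');print(v['e'],v['r']);weights(v)
E
```

```text
time: 25.25
eef_pos: [0.474, -0.1675, 0.1472]
tcp_rot: [0.707, 0.707, 0.0, -0.0]
contact_force: [1.3, 0.3, -0.7]
opening: 1.004
finger_force: 0.0
time: 25.55
eef_pos: [0.4743, -0.1669, 0.1474]
tcp_rot: [0.706, 0.708, 0.0, 0.0]
contact_force: [-0.3, -0.0, -0.7]
opening: 0.997
finger_force: 0.0
[ 0.47430715 -0.16690138  0.14744918] [7.06423678e-01 7.07789217e-01 6.71352361e-05 7.86822237e-05]
px [257. 188.] top z 0.0406 body mm [ 473.9 -168.4] r 11.9 knob [ 473.9 -168.4] r 7.1 tool off cm [-0.15 -0.04]
```

```bash
python3 -m crank '[[0,0,4,0,0,0],[0,0,8,0,0,0],[0,0,11,0,0,0],[0,0,12.5,0,0,0],[0,0,13.3,0,0,0],[0,0,13.3,0,0,0],[0,0,13.3,0,0,0],[0,0,13.3,0,0,0],[0,0,13.3,0,0,0],[0,0,13.3,0,0,0]]'; python3 -m crank '[[0,0,0,0,0,0],[0,0,0,0,0,0],[0,0,0,0,0,0],[0,0,0,0,0,0],[0,0,0,0,0,0]]'; python3 -m crank '[[0,0,0,0,0,0],[0,0,0,0,0,0],[0,0,0,0,0,0],[0,0,0,0,0,0],[0,0,0,0,0,0],[0,0,0,0,0,0],[0,0,0,0,0,0],[0,0,0,0,0,0]]' 0 25
```

```text
time: 26.6
eef_pos: [0.4745, -0.1683, 0.0151]
tcp_rot: [0.707, 0.707, 0.0, 0.001]
contact_force: [-0.3, 0.5, -0.8]
opening: 0.998
finger_force: 0.0
time: 27.1
eef_pos: [0.474, -0.168, 0.0143]
tcp_rot: [0.707, 0.707, -0.0, -0.0]
contact_force: [0.2, 0.6, -0.4]
opening: 1.0
finger_force: 0.0
time: 27.9
eef_pos: [0.4739, -0.168, 0.0145]
tcp_rot: [0.707, 0.707, -0.0, -0.0]
contact_force: [-1.4, 0.3, 2.8]
opening: 0.258
finger_force: 24.6
```

```bash
python3 -m crank '[[0,0,-1,0,0,0],[0,0,-3,0,0,0],[0,0,-6,0,0,0],[0,0,-9,0,0,0],[0,0,-11,0,0,0],[0,0,-11,0,0,0],[4,0.8,-11,0,0,0],[8,1.6,-11,0,0,0],[12,2.4,-11,0,0,0],[16,3.2,-11,0,0,0]]';python3 -m crank '[[4,0.8,0,0,0,0],[8,1.6,0,0,0,0],[12,2.4,0,0,0,0],[16,3.2,0,0,0,0],[19,3.8,0,0,0,0],[20.1,4,0,0,0,0],[20.1,4,0,0,0,0],[20.1,4,3,0,0,0],[20.1,4,6,0,0,0],[20.1,4,7.3,0,0,0]]';python3 -m crank '[[0,0,0,0,0,0],[0,0,0,0,0,0],[0,0,0,0,0,0],[0,0,0,0,0,0],[0,0,0,0,0,0],[0,0,0,0,0,0]]'; python3 - <<'E'
from h import *
v=snap('wrist','c4');print(v['e'])
E
```

```text
time: 28.9
eef_pos: [0.5052, -0.0063, 0.1228]
tcp_rot: [0.707, 0.707, -0.0, -0.001]
contact_force: [1.1, -0.3, -1.5]
opening: 0.265
finger_force: 24.7
time: 29.9
eef_pos: [0.5433, 0.1911, 0.0477]
tcp_rot: [0.708, 0.707, -0.003, -0.002]
contact_force: [0.0, -1.0, -1.9]
opening: 0.264
finger_force: 24.7
time: 30.5
eef_pos: [0.5464, 0.1931, 0.052]
tcp_rot: [0.707, 0.707, 0.0, 0.0]
contact_force: [-0.6, -0.2, -1.0]
opening: 0.266
finger_force: 24.7
[0.5463717  0.19314415 0.05203003]
```

View pics/c4.png

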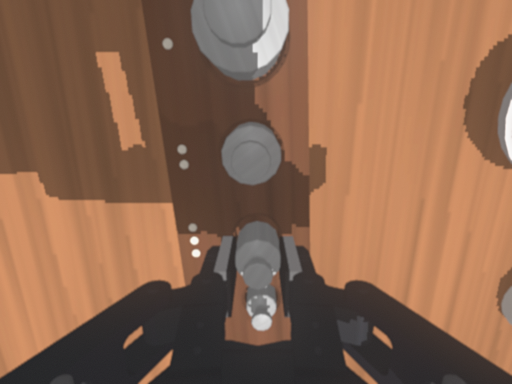

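w100 is held upright over pocket 3 (258,250), next to the three dots. w200 stands in pocket 2 (251,155).

```bash
python3 -m crank '[[-0.02,-0.03,0.3,0,0,0],[-0.02,-0.03,0.6,0,0,0],[-0.02,-0.03,0.8,0,0,0],[-0.02,-0.03,1.0,0,0,0],[-0.02,-0.03,1.2,0,0,0],[-0.02,-0.03,1.4,0,0,0],[-0.02,-0.03,1.6,0,0,0],[-0.02,-0.03,1.7,0,0,0],[-0.02,-0.03,1.7,0,0,0],[-0.02,-0.03,1.7,0,0,0]]';python3 -m crank '[[0,0,0.05,0,0,0],[0,0,0.1,0,0,0],[0,0,0.15,0,0,0],[0,0,0.15,0,0,0],[0,0,0.15,0,0,0],[0,0,0.15,0,0,0]]'
```

```text
time: 31.55
eef_pos: [0.5457, 0.1928, 0.0344]
tcp_rot: [0.707, 0.707, 0.0, 0.0]
contact_force: [0.4, -0.2, -2.1]
opening: 0.263
finger_force: 24.7
time: 32.15
eef_pos: [0.5457, 0.1929, 0.0329]
tcp_rot: [0.707, 0.707, 0.0, 0.0]
contact_force: [-0.2, 0.3, -1.4]
opening: 0.265
finger_force: 24.7
```

```bash
python3 -m crank '[[0,0,0.05,0,0,0],[0,0,0.05,0,0,0],[0,0,0.08,0,0,0],[0,0,0.08,0,0,0],[0,0,0.08,0,0,0],[0,0,0.08,0,0,0]]'
```

```text
time: 32.75
eef_pos: [0.5459, 0.1929, 0.0325]
tcp_rot: [0.707, 0.707, 0.0, 0.0]
contact_force: [-2.8, -0.8, 4.8]
opening: 0.265
finger_force: 25.2
```

```bash
python3 -m crank '[[0,0,0,0,0,0],[0,0,0,0,0,0],[0,0,0,0,0,0],[0,0,0,0,0,0],[0,0,0,0,0,0]]' 1; python3 -m crank '[[0,0,-1,0,0,0],[0,0,-3,0,0,0],[0,0,-6,0,0,0],[0,0,-10,0,0,0],[0,0,-12,0,0,0],[0,0,-12,0,0,0],[0,0,-12,0,0,0],[0,0,-12,0,0,0],[0,0,-12,0,0,0]]'; python3 - <<'E'
from h import *
v=snap('wrist','fin');print(v['e'],v['r'])
P=cloud(v);z=P[...,2]
for c,hs in (((.539,.300),(.060,.078)),((.543,.243),(.049,.065)),((.546,.1925),(.043,.058)),((.549,.147),(.039,.053))):
  n=(np.hypot(P[...,0]-c[0],P[...,1]-c[1])<.025)
  for h in hs:
    A=P[n&(abs(z-h)<.003)][:,:2];print(h,len(A),cv2.minEnclosingCircle(np.float32(A*1000)) if len(A) else '')
E
```

```text
time: 33.25
eef_pos: [0.5456, 0.1928, 0.0318]
tcp_rot: [0.707, 0.707, -0.0, -0.0]
contact_force: [0.3, 0.4, -0.1]
opening: 0.997
finger_force: 0.0
time: 34.15
eef_pos: [0.5445, 0.1926, 0.1499]
tcp_rot: [0.707, 0.707, -0.002, -0.001]
contact_force: [0.1, 0.9, 0.0]
opening: 1.0
finger_force: 0.0
[0.5444624  0.19259567 0.14991878] [ 0.70712126  0.70708977 -0.00153827 -0.00109946]
0.06 1462 ((538.9762573242188, 299.9843444824219), 19.980257034301758)
0.078 1094 ((539.1569213867188, 299.9530334472656), 11.863344192504883)
0.049 621 ((543.0420532226562, 243.2914581298828), 14.797889709472656)
0.065 417 ((543.010986328125, 243.15489196777344), 8.841986656188965)
0.043 324 ((545.88134765625, 192.71286010742188), 11.987842559814453)
0.058 202 ((545.8267822265625, 192.7168731689453), 6.995347499847412)
0.039 187 ((548.5370483398438, 147.68231201171875), 9.248002052307129)
0.053 126 ((548.3596801757812, 147.2156524658203), 6.0942158699035645)
```

View pics/fin.png

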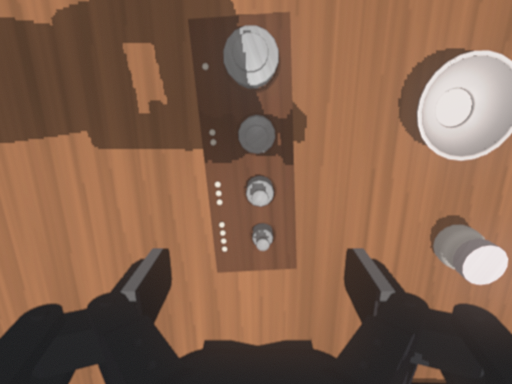

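All four weights stand upright in their pockets, at (251,57), (257,134), (260,191) and (262,236). Dish and pot are where they were, and the gripper is clear. I hand in.

```bash
python3 -c "
from plant import ctrl
print(ctrl.sign_off())"
```

```text
the job is handed in; nothing more can be done
None
```

The three weights were placed in order and measured upright on the floors of pockets 1, 2 and 3; w50 still stands in pocket 4, the scale, pot, dish and brush were never touched, and the job was handed in at about 34 s.

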